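# Set out the honey gift set for its catalogue photo

## Task

Set out the honey gift set on the wooden board for its photo: the large honey jar in the middle of the cork coaster, the carton flat in the middle of the marble tile and square with it, and the tin centred on top of the carton. Stand the little brown bottle on the bare wood in line with the large jar and the carton, halfway between them, and the small honey jar right behind the bottle (straight towards the board's far long edge, a finger's width of gap), wholly on the wood. Keep both jars and the bottle upright throughout, and leave the clear tumbler and the white tub where they are.

Things in the scene. Friction and masses are not known exactly. Their poses are not given: they have to be found in the camera images.
- jar_large: The larger of two amber honey jars with a brass lid, loose: 62 mm diameter, 80 mm high, about 0.3 kg; the lid (top 15 mm) is 57 mm wide. Origin at the centre of its underside, z up. Starts standing on the desk beside the board, left or right.
- jar_small: The smaller amber honey jar with a brass lid, loose: 40 mm diameter, 55 mm high, about 0.1 kg; the lid (top 15 mm) is 37 mm wide. Origin at the centre of its underside, z up. Starts standing on the desk beside the board.
- bottle: Little dark-brown medicine-type bottle with a narrow white cap, loose: 30 mm diameter up to 50 mm height, then a shoulder and a 19 mm wide cap, 80 mm high in all, about 0.06 kg. Origin at the centre of its underside, z up. It starts standing on the marble tile, where the carton has to go.
- carton: Small closed kraft-cardboard carton with a narrow paper band along the middle, loose: 76 mm (its x) by 56 mm (its y), 32 mm high, about 0.1 kg. Origin at the centre of its underside, z up. Starts flat on the desk beside the board, its x axis within 0.4 rad of the world's x.
- tin: Low round metal tin, loose: 50 mm diameter, 24 mm high, about 0.05 kg. Origin at the centre of its underside, z up. Starts flat on the desk beside the board.
- board: Plain wooden board, fixed on the desk: 150 mm (its x) by 320 mm (y), 12 mm thick. Origin at the centre of its underside; x points away from the robot to the far long edge, y left along the board; turned at most 0.25 rad. Coaster and tile lie near its ends (which end varies), at x = -20, y = +105 and -105 mm of its frame, so halfway between them is 20 mm nearer the robot than its centre.
- coaster: Round cork coaster, fixed on the board: 90 mm diameter, 5 mm thick. Origin at the centre of its underside, which is the board's top (12 mm above the desk).
- tile: Square white marble tile, fixed on the board: 90 x 90 mm, 8 mm thick, its sides parallel to the board's. Origin at the centre of its underside, which is the board's top (12 mm above the desk).
- tumbler: Bystander to be left alone: empty clear plastic tumbler, 76 mm diameter at the rim, 100 mm high, loose, standing behind the loose things on the left or the right. Origin at the centre of its underside.
- tub: Bystander to be left alone: small white plastic tub with a white cap, 46 mm diameter, 62 mm high, loose, standing behind the loose things on the other side from the tumbler. Origin at the centre of its underside.

How it is judged:
By the outcome, as a careful person would: the job done as asked, in the order asked, and still so for the second after the job is handed in, with the robot touching nothing.
It also fails if it takes over 131 s, if anything falls off the work surface, if the arm or the gripper's body presses on something with over 40 N, if the wrist force passes 120 N, or if a joint passes its speed limit or range.

## Robot

A 6-joint arm with a two-finger parallel gripper is mounted at the origin on the work surface. World frame = base frame: x ahead of the robot, y to its left, z up, the work surface at z = 0. Lengths are in m, angles in rad, forces in N, time in s.
With the tool pointing down it reaches from about 0.35 to 0.85 m from the base axis. Payload 8.1 kg.
Tool frame: the origin (TCP) lies at the very end of the fingers, on their centre line; the grasp point (between the pads) lies robot.tcp_to_grasp behind it (robot.tcp_to_grasp is the distance from the TCP to the grasp point, in m); z points along the fingers, y is the line along which they close (so a half turn about z gives the same grasp; the last joint's range is limited). The gripper opens to 93 mm and grips with 3 to 60 N. Pads are 15 mm wide; open, the fingers measure 128 mm over their backs; the gripper's body (75 mm by 188 mm) begins 65 mm behind the grasp point.
Start: joints at [1.017, 0.13, 1.488, -0, 1.523, -0.085], TCP at [0.271, 0.535, 0.219] pointing down, gripper open.
Joint ranges: [-2.96, 2.96], [-0.89, 2.26], [0.02, 2.5], [-1.34, 4.48], [0, 2.73], [-2.66, 2.66]. Speed limits (rad/s): [2.39, 2.39, 2.79, 3.14, 3.14, 3.14].

## Interface

Orientations are given as a rotation vector (axis times angle).
In Python, from plant import robot gives the robot as it stands. The module is installed in compiled form; this text tells all that it offers.
- The arm moves only by the shell command python3 -m pendant 'ROWS' [FORCE]. ROWS is JSON, a list that holds one entry, the list of rows, each a list of 5 numbers: the opening, from 0 (shut) to 1 (fully open), then the shift along the tool's x, y, z in cm, then the turn about the tool's z in degrees. In form: [[[fingers, x, y, z, roll], ...]]. A call has 1 to 8 rows; each row shifts and turns the commanded pose from where the row before left it, along the tool's axes as they then stand; what a row does not reach is not made up. A row lasts 1/10 s, in which the tool goes at most 50 mm and 8.59 degrees, less where a joint would pass 70% of its speed; a pose out of reach is approached as far as the arm can. A call is refused whole if a number of a shift passes 5 or a number of a turn 8.59, either way. A call with a gripper value outside its range is refused whole. The fingers move at their own pace and stop on an object; FORCE is the grip in N (left out, the last holds). Time passes only in rows, so rows that do not move let the fingers close. It gives the time, the measured TCP pose, the force, the opening and the grip force at its end, in the units of the state.
- robot.read_state(): the state, without advancing time (a new reading comes with each control period).
- robot.read_camera(name): name is "scene" or "top" or "wrist"; returns a dict with "img" (384x512x3 uint8, blue, green, red), "K" (3x3 intrinsics, pixels), "pose" (4x4, takes a point from camera to world coordinates). Camera axes: x right, y up, looking along -z (the intrinsics and any distortion apply to the point x, -y, -z); pixel columns grow to the right and rows downward; lengths in m; the calibration is good to about 2 mm. A picture is of the moment at which its call begins. There is no depth.
- robot.close_job(): hands the job in; it is judged then, once.
The state is a dict: "t": time; "q": joint angles; "dq": joint speeds; "joint_torque": joint torques, N m; "tool_pos": TCP position; "orientation": TCP orientation; "force": force on the tool from outside, world axes, zero at the start; "wrist_torque": the same for the moment, N m; "opening": finger opening in m; "gripper_force": force on a finger pad.
Only numpy, scipy, OpenCV 4.12 (cv2) and the standard library are available. Lean on these libraries where they do the work, as an engineer would, in place of code of your own. Each camera call takes 0.05 s, during which the arm holds its last target. There are 200 camera calls.

## Working session

There is one attempt and no reset: what is moved stays moved. The work goes in short steps, Python scripts to look and compute and a shell command to move; the robot and the scene stay as the last step left them, time stands still between calls to the robot, and variables do not carry over. Pictures are saved under pics/ and viewed, at most 14 in all, crops included, and the job is handed in when it is done.

```bash
mkdir -p pics
python3 - <<'E'
from plant import robot
import cv2,numpy as np
for n in("scene","top","wrist"):
    c=robot.read_camera(n);cv2.imwrite(f"pics/{n}0.png",c["img"]);np.savez(f"{n}0.npz",K=c["K"],pose=c["pose"]);print(n,c["K"].tolist(),c["pose"].round(4).tolist(),[k for k in c])
im=cv2.imread("pics/top0.png");cv2.imwrite("pics/top0b.png",cv2.resize(im,(800,600),interpolation=cv2.INTER_CUBIC))
s=robot.read_state();print(s,robot.tcp_to_grasp)
E
```

```text
scene [[347.30621093629566, 0.0, 251.85320551571513], [0.0, 347.30621093629566, 196.32494397331945], [0.0, 0.0, 1.0]] [[-0.5021, -0.6938, 0.5163, 1.0404], [0.8647, -0.3916, 0.3146, 0.3058], [-0.016, 0.6044, 0.7965, 0.775], [0.0, 0.0, 0.0, 1.0]] ['img', 'K', 'pose']
top [[347.72070509671306, 0.0, 252.77463439624003], [0.0, 347.72070509671306, 193.63604365888347], [0.0, 0.0, 1.0]] [[-0.0094, 0.9897, -0.1428, 0.4293], [-0.9998, -0.0064, 0.0213, 0.0121], [0.0201, 0.1429, 0.9895, 0.8722], [0.0, 0.0, 0.0, 1.0]] ['img', 'K', 'pose']
wrist [[271.67697674750474, 0.0, 254.59586808889736], [0.0, 271.67697674750474, 193.1847916508502], [0.0, 0.0, 1.0]] [[0.4528, -0.8611, -0.2312, 0.2055], [0.8916, 0.4371, 0.1181, 0.5673], [-0.0006, -0.2596, 0.9657, 0.3834], [0.0, 0.0, 0.0, 1.0]] ['img', 'K', 'pose']
{'t': 0.15, 'q': array([ 1.01657979e+00,  1.31039616e-01,  1.48901351e+00,  3.38693710e-05,
        1.52295954e+00, -8.53906786e-02]), 'dq': array([-9.71106137e-04, -2.56674418e-03, -5.47155922e-03,  1.16309111e-03,
       -8.00004545e-04, -6.54907215e-05]), 'joint_torque': array([ 6.56278298e-04, -5.60458302e+01, -4.92346358e+01,  7.68541452e-02,
        3.02201801e-02, -1.02056854e-04]), 'tool_pos': array([0.27084496, 0.53491911, 0.21780596]), 'orientation': array([-7.29595234e-01, -3.05520609e+00,  2.10043033e-03]), 'force': array([-0.15203883,  0.15389254,  0.41211127]), 'wrist_torque': array([ 0.01379973, -0.01730943,  0.02937739]), 'gripper_force': 0.0, 'opening': 0.09303166118894346} 0.0188
```

View pics/top0b.png

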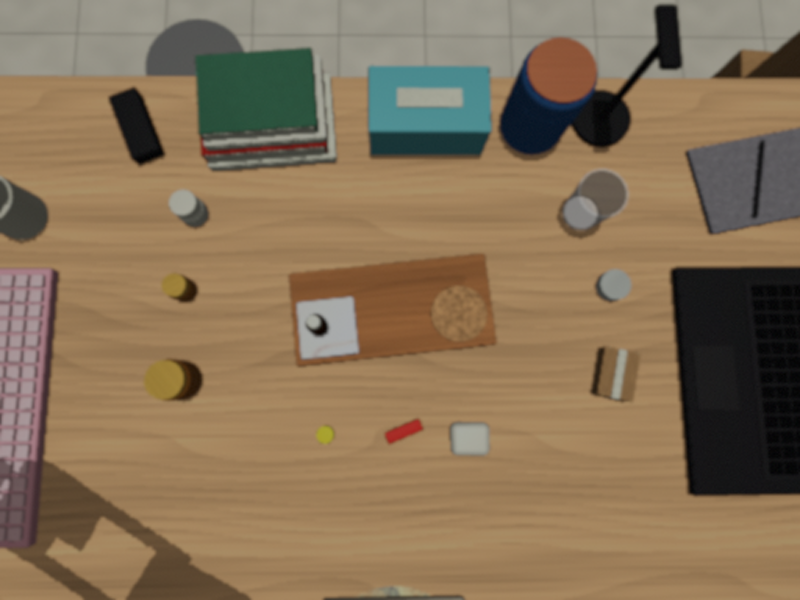

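View pics/scene0.png

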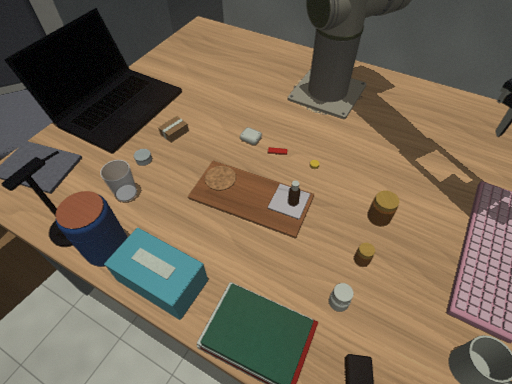

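The top view (800x600) shows the large jar lid at (165,380), small jar at (174,286), carton at (615,374), tin at (614,285), and board corners at (290,274), (486,254), (495,345), (297,365). The bottle cap on the tile is at (316,322), and the coaster is at the right end at (459,313). The scene view agrees.

```bash
cat > h.py <<'E'
import numpy as np,cv2
from scipy.spatial.transform import Rotation as Ro
from plant import robot
def world(K,P,u,v,z):
    d=P[:3,:3]@np.array([(u-K[0,2])/K[0,0],-(v-K[1,2])/K[1,1],-1]); o=P[:3,3]
    return (o+d*(z-o[2])/d[2])[:3]
def pix(K,P,p):
    c=P[:3,:3].T@(np.asarray(p)-P[:3,3]); return np.array([K[0,2]+K[0,0]*c[0]/-c[2],K[1,2]-K[1,1]*c[1]/-c[2]])
def nav(x,y,z,yawdeg):
    "tool y to point along yawdeg (mod 180); prints roll then shift in tool axes after roll (cm)"
    s=robot.read_state();R=Ro.from_rotvec(s["orientation"]).as_matrix()
    yaw=np.degrees(np.arctan2(R[1,1],R[0,1]));d=(yawdeg-yaw+90)%180-90
    R2=R@Ro.from_rotvec([0,0,-np.radians(d)]).as_matrix()
    print("t%.1f"%s["t"],"tcp",s["tool_pos"].round(4),"yaw %.1f"%yaw,"tilt %.3f"%R[2,2],"ROLL %.2f"%-d,"SHIFT cm",(R2.T@(np.array([x,y,z])-s["tool_pos"])*100).round(2),"op %.4f F %.1f"%(s["opening"],s["gripper_force"]),s["force"].round(1))
def snap(name,cam="wrist",crop=None,scale=1):
    c=robot.read_camera(cam);np.savez(f"{name}.npz",K=c["K"],pose=c["pose"]);i=c["img"]
    cv2.imwrite(f"pics/{name}_raw.png",i)
    if crop: x,y,w,h=crop;i=i[y:y+h,x:x+w]
    cv2.imwrite(f"pics/{name}.png",cv2.resize(i,None,fx=scale,fy=scale,interpolation=cv2.INTER_CUBIC))
def load(name): d=np.load(f"{name}.npz");return d["K"],d["pose"]
E
python3 - <<'E'
from h import *
K,P=load("top0");s=1.5625
for n,u,v,z in[("jarL",165,380,.08),("jarS",174,286,.055),("carton",620,373,.032),("tin",614,285,.024),("bottle",316,322,.1),("coaster",459,313,.017),("c1",290,274,.012),("c2",486,254,.012),("c3",495,345,.012),("c4",297,365,.012)]:
    print(n,world(K,P,u/s,v/s,z).round(3))
nav(.40,.28,.25,90)
E
```

```text
jarL [0.434 0.325 0.08 ]
jarS [0.575 0.329 0.055]
carton [ 0.438 -0.353  0.032]
tin [ 0.578 -0.357  0.024]
bottle [0.513 0.108 0.1  ]
coaster [ 0.535 -0.108  0.017]
c1 [0.601 0.162 0.012]
c2 [ 0.632 -0.155  0.012]
c3 [ 0.484 -0.165  0.012]
c4 [0.456 0.148 0.012]
t0.1 tcp [0.2708 0.5349 0.2178] yaw 63.1 tilt -1.000 ROLL -26.86 SHIFT cm [-12.91 -25.5   -3.2 ] op 0.0930 F 0.0 [-0.2  0.2  0.4]
```

```bash
python3 -m pendant '[[[1,0,0,0,-8.5],[1,0,0,0,-8.5],[1,0,0,0,-8.5],[1,0,0,0,-1.4]]]' | tail -c 400; python3 -c "
from h import *;nav(.48,.24,.22,90)"
```

```text
t: 0.55
tool_pos: [0.2709, 0.5351, 0.2182]
orientation: [0.006, -3.141, 0.001]
force: [1.4, -0.6, -0.3]
opening: 0.0929
gripper_force: 0.0
t0.6 tcp [0.2709 0.5351 0.2182] yaw 90.2 tilt -1.000 ROLL 0.23 SHIFT cm [-20.91 -29.51  -0.17] op 0.0929 F 0.0 [ 1.4 -0.6 -0.3]
```

```bash
python3 -m pendant '[[[1,-3,-4.2,0,0],[1,-3,-4.2,0,0],[1,-3,-4.2,0,0],[1,-3,-4.2,0,0],[1,-3,-4.2,0,0],[1,-3,-4.2,0,0],[1,-2.9,-4.3,0,0],[1,0,0,0,0]]]' | tail -c 400; python3 -m pendant '[[[1,0,0,0,0],[1,0,0,0,0]]]' >/dev/null; python3 -c "
from h import *;snap('w1',scale=1.5625);nav(.434,.325,.15,90)"
```

```text
t: 1.35
tool_pos: [0.4764, 0.2448, 0.2185]
orientation: [0.014, 3.141, -0.003]
force: [0.5, 0.8, 0.9]
opening: 0.0933
gripper_force: 0.0
t1.6 tcp [0.4729 0.2509 0.2185] yaw 90.0 tilt -1.000 ROLL 0.05 SHIFT cm [3.89 7.41 6.86] op 0.0933 F 0.0 [-0.1  0.6 -0.6]
```

View pics/w1.png

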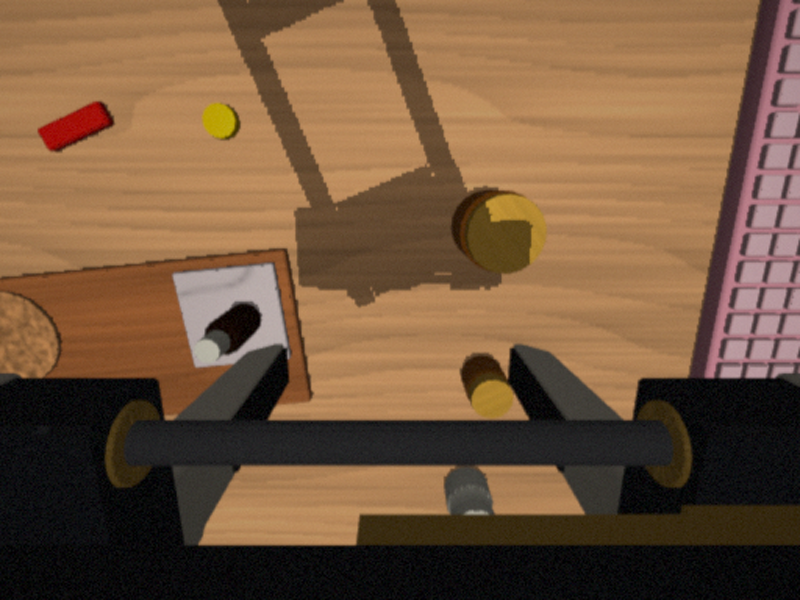

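In the wrist view, the large jar lid is centred at (506,232), the small jar lid at (492,398) and the bottle cap at (207,350). The tile corners are (173,272), (274,262), (290,356) and (192,368), and two board corners are (288,249) and (311,400).

Run:
```python
from h import *
K,P=load("w1");s=1.5625
W=lambda u,v,z:world(K,P,u/s,v/s,z)
for n,u,v,z in[("jarL",506,232,.08),("L",464,232,.08),("R",547,232,.08),("jarS",492,398,.055),("bottle",207,350,.1),("b1",288,249,.012),("b2",311,400,.012)]: print(n,W(u,v,z).round(4))
t=np.array([W(*q,.02) for q in[(173,272),(274,262),(290,356),(192,368)]]);c=t.mean(0);print("tile",c.round(4),[np.linalg.norm(t[i]-t[i-1]).round(4) for i in range(4)])
ax=(t[2]-t[1]+t[3]-t[0]);print("board x dir deg",np.degrees(np.arctan2(ax[1],ax[0])))
ax=(t[1]-t[0]+t[2]-t[3]);print("board y dir deg",np.degrees(np.arctan2(ax[1],ax[0])))
K,P=load("top0")
# lid segmentation in top image vs prediction
i=cv2.imread("pics/top0.png")
for n,p in[("jarL",W(506,232,.08)),("jarS",W(492,398,.055)),("bottle",W(207,350,.1)),("b1",W(288,249,.012)),("b2",W(311,400,.012))]: print(n,"top pix x1.5625",(pix(K,P,p)*s).round(1))
```

```text
jarL [0.4305 0.3275 0.08  ]
L [0.4305 0.2977 0.08  ]
R [0.4306 0.3567 0.08  ]
jarS [0.5738 0.331  0.055 ]
bottle [0.5118 0.1141 0.1   ]
b1 [0.4518 0.1542 0.012 ]
b2 [0.5983 0.1664 0.012 ]
tile [0.5107 0.1022 0.02  ] [np.float64(0.0906), np.float64(0.0891), np.float64(0.0877), np.float64(0.0924)]
board x dir deg 4.17773215612439
board y dir deg 96.45289322590233
jarL top pix x1.5625 [506. 232.]
jarS top pix x1.5625 [492. 398.]
bottle top pix x1.5625 [207. 350.]
b1 top pix x1.5625 [288. 249.]
b2 top pix x1.5625 [311. 400.]
```

```bash
python3 -m pendant '[[[1,-0.8,-4.6,-1,0],[1,-0.8,-4.6,-1,0],[1,-0.8,-4.6,-1,0],[1,-0.8,-4.6,-1,0],[1,-0.8,-4.6,-1,0],[1,-0.8,-4.6,-1,0],[1,-0.8,-4.6,-1,0],[1,-0.8,-4.6,0,0]]]' >/dev/null; python3 -m pendant '[[[1,0,0,0,0],[1,0,0,0,0],[1,0,0,0,0]]]' |tail -3; python3 -c "
from h import *;snap('w2',scale=1.5625);nav(.4305,.327,.15,90)"
```

```text
force: [-0.2, -0.2, 0.4]
opening: 0.0932
gripper_force: 0.0
t2.8 tcp [ 0.5379 -0.1161  0.2886] yaw 90.2 tilt -1.000 ROLL 0.17 SHIFT cm [10.74 44.3  13.88] op 0.0929 F 0.0 [ 0.9  0.4 -0.4]
```

View pics/w2.png

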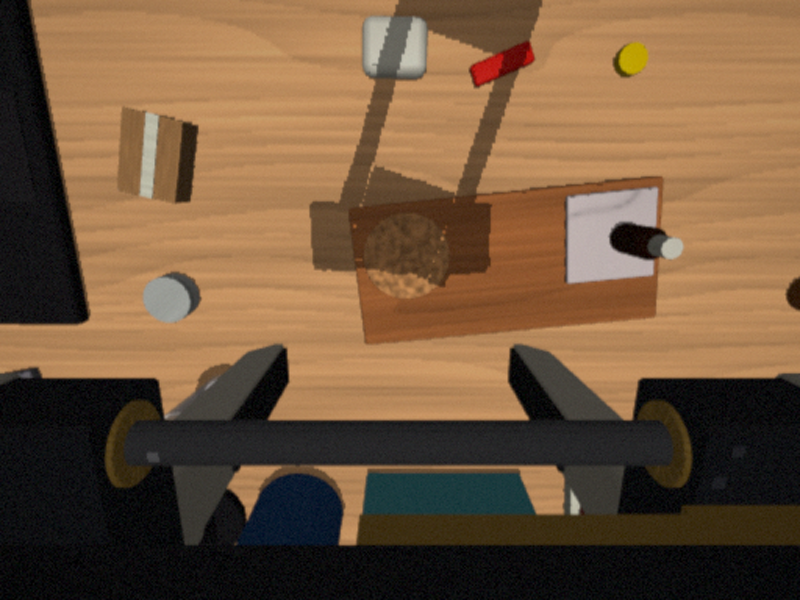

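Here the board corners are (350,209), (662,177), (655,318) and (366,343), and the coaster is centred at (407,255). The tile corners are (566,197), (658,186), (656,276) and (567,284). The carton top corners are (122,107), (184,121), (178,202) and (118,190), the tin is at (168,298), and the cap is at (672,247).

Run:
```python
from h import *
K,P=load("w2");s=1.5625
W=lambda u,v,z:world(K,P,u/s,v/s,z)
def quad(n,q,z):
    t=np.array([W(*a,z) for a in q]);print(n,t.mean(0).round(4),"sides",[np.linalg.norm(t[i]-t[i-1]).round(4) for i in range(4)],"dirs",[(np.degrees(np.arctan2(*(t[i]-t[i-1])[[1,0]]))%180).round(1) for i in range(4)])
quad("board",[(350,209),(662,177),(655,318),(366,343)],.012)
quad("tile",[(566,197),(658,186),(656,276),(567,284)],.02)
quad("carton",[(122,107),(184,121),(178,202),(118,190)],.032)
for n,u,v,z in[("coaster",407,255,.017),("tin",168,298,.024),("bottle",672,247,.092+.008)]: print(n,W(u,v,z).round(4))
print(P[:3,3])
nav(.4305,.327,.12,90)
```

```text
board [ 0.5432 -0.0008  0.012 ] sides [np.float64(0.1457), np.float64(0.3145), np.float64(0.1484), np.float64(0.317)] dirs [np.float64(5.4), np.float64(95.8), np.float64(6.4), np.float64(95.3)]
tile [0.513  0.1016 0.02  ] sides [np.float64(0.0891), np.float64(0.0904), np.float64(0.0914), np.float64(0.0924)] dirs [np.float64(6.6), np.float64(96.8), np.float64(7.8), np.float64(95.4)]
carton [ 0.4363 -0.3491  0.032 ] sides [np.float64(0.0753), np.float64(0.0565), np.float64(0.0744), np.float64(0.0572)] dirs [np.float64(167.6), np.float64(77.9), np.float64(168.2), np.float64(78.8)]
coaster [ 0.5322 -0.1065  0.017 ]
tin [ 0.5766 -0.3564  0.024 ]
bottle [0.5124 0.113  0.1   ]
[ 0.46483224 -0.11658198  0.45413124]
t2.8 tcp [ 0.5379 -0.1161  0.2886] yaw 90.2 tilt -1.000 ROLL 0.17 SHIFT cm [10.74 44.3  16.88] op 0.0929 F 0.0 [ 0.9  0.4 -0.4]
```

```bash
python3 -m pendant '[[[1,1.2,4.9,0.8,0],[1,1.2,4.9,0.8,0],[1,1.2,4.9,0.8,0],[1,1.2,4.9,0.8,0],[1,1.2,4.9,0.8,0],[1,1.2,4.9,1.5,0],[1,1.2,4.9,3,0],[1,1.2,4.9,3,0]]]' >/dev/null; python3 -m pendant '[[[1,1.1,5,3,0],[1,0,0,0,0],[1,0,0,0,0],[1,0,0,0,0]]]' |tail -3; python3 -c "
from h import *;nav(.4305,.327,.022,90)"
```

```text
force: [0.1, 0.2, 0.3]
opening: 0.0927
gripper_force: 0.0
t4.0 tcp [0.4378 0.2942 0.1598] yaw 90.1 tilt -1.000 ROLL 0.11 SHIFT cm [ 0.74  3.28 13.78] op 0.0927 F 0.0 [0.1 0.2 0.3]
```

```bash
python3 -m pendant '[[[1,0.4,1.7,2,0],[1,0.35,1.6,1,0],[1,0,0,2.5,0],[1,0,0,2.5,0],[1,0,0,2.5,0],[1,0,0,2,0],[1,0,0,1.3,0],[1,0,0,0,0]]]' >/dev/null; python3 -c "
from h import *;nav(.4305,.327,.022,90)"; python3 -m pendant '[[[0.5,0,0,0,0],[0.5,0,0,0,0],[0.5,0,0,0,0],[0.5,0,0,0,0],[0.5,0,0,0,0],[0.5,0,0,0,0]]]' 15; python3 -c "
from h import *;nav(.5327,-.107,.16,95.5)"
```

```text
t4.8 tcp [0.4291 0.3259 0.0192] yaw 90.0 tilt -1.000 ROLL 0.01 SHIFT cm [-0.14  0.11 -0.28] op 0.0930 F 0.0 [ 0.   0.7 -0.2]
t: 5.35
tool_pos: [0.4307, 0.3272, 0.0216]
orientation: [-0.001, 3.141, 0.001]
force: [-1.8, -0.4, 5.2]
opening: 0.0619
gripper_force: 15.0
t5.3 tcp [0.4307 0.3272 0.0216] yaw 90.0 tilt -1.000 ROLL -5.45 SHIFT cm [ -6.01 -44.19 -13.86] op 0.0619 F 15.0 [-1.8 -0.4  5.2]
```

```bash
python3 -m pendant '[[[0.5,0,0,-1,0],[0.5,0,0,-2,0],[0.5,0,0,-3,0],[0.5,0,0,-3,-1.5],[0.5,0,0,-3,-2],[0.5,0,0,-2,-2],[0.5,0,-1,0,0],[0.5,-0.3,-2,0,0]]]' 20 |tail -3; python3 -m pendant '[[[0.5,-0.5,-3.5,0,0],[0.5,-0.7,-4.5,0,0],[0.5,-0.7,-4.5,0,0],[0.5,-0.7,-4.5,0,0],[0.5,-0.7,-4.5,0,0],[0.5,-0.7,-4.5,0,0],[0.5,-0.7,-4.5,0,0],[0.5,-0.7,-4.5,0,0]]]' |tail -3;python3 -m pendant '[[[0.5,-0.3,-3.5,0,0],[0.5,0,-1.5,0,0],[0.5,0,0,0,0],[0.5,0,0,0,0],[0.5,0,0,0,0]]]' |tail -3; python3 -c "
from h import *;nav(.5327,-.107,.0395,95.5)"
```

```text
force: [-1.2, -0.5, -2.7]
opening: 0.0617
gripper_force: 20.0
force: [1.2, 0.7, -2.8]
opening: 0.0615
gripper_force: 20.0
force: [-0.0, 0.3, -2.8]
opening: 0.0614
gripper_force: 20.0
t7.5 tcp [ 0.5308 -0.0941  0.1602] yaw 95.6 tilt -1.000 ROLL 0.09 SHIFT cm [-0.07 -1.32 12.07] op 0.0614 F 20.0 [-0.   0.3 -2.8]
```

```bash
python3 -m pendant '[[[0.5,-0.1,-0.7,1,0],[0.5,0,-0.6,2,0],[0.5,0,0,3,0],[0.5,0,0,2.5,0],[0.5,0,0,1.5,0],[0.5,0,0,1,0],[0.5,0,0,0.5,0],[0.5,0,0,0,0]]]' |tail -3; python3 -m pendant '[[[0.5,0,0,0,0],[0.5,0,0,0,0]]]' |tail -3; python3 -c "
from h import *;nav(.5327,-.107,.038,95.5)"
```

```text
force: [-0.2, -0.2, -2.2]
opening: 0.0619
gripper_force: 20.0
force: [-0.1, 0.2, -3.1]
opening: 0.0618
gripper_force: 20.0
t8.4 tcp [ 0.5347 -0.1085  0.0471] yaw 95.5 tilt -1.000 ROLL 0.04 SHIFT cm [0.18 0.17 0.91] op 0.0618 F 20.0 [-0.1  0.2 -3.1]
```

```bash
python3 -m pendant '[[[0.5,0.18,0.17,0.4,0],[0.5,0,0,0.35,0],[0.5,0,0,0.1,0],[0.5,0,0,0,0]]]' |tail -3; python3 -c "
from h import *;nav(.5327,-.107,.038,95.5)"
```

```text
force: [-4.6, 0.7, 8.2]
opening: 0.0615
gripper_force: 20.0
t8.8 tcp [ 0.5319 -0.1067  0.0383] yaw 95.5 tilt -1.000 ROLL 0.05 SHIFT cm [-0.07 -0.03  0.03] op 0.0615 F 20.0 [-4.6  0.7  8.2]
```

```bash
python3 -m pendant '[[[0.7,0,0,0,0],[0.75,0,0,0,0],[0.85,0,0,0,0],[0.9,0,0,-1,0],[0.9,0,0,-3,0],[0.9,0,0,-3,0],[0.9,0,0,-3,0],[0.9,0,0,-3,0]]]' |tail -3; python3 -c "
from h import *;nav(.512,.1135,.165,95.5)"
```

```text
force: [-0.1, -0.4, -0.2]
opening: 0.0839
gripper_force: 0.0
t9.7 tcp [ 0.5317 -0.1067  0.1693] yaw 95.5 tilt -1.000 ROLL 0.04 SHIFT cm [-0.15 22.11  0.43] op 0.0839 F 0.0 [-0.1 -0.4 -0.2]
```

```bash
python3 -m pendant '[[[0.7,0,3,0,0],[0.7,0,4.5,0,0],[0.7,0,4.5,0,0],[0.7,-0.1,4.5,0,0],[0.7,0,3.5,0,0],[0.7,0,2.1,0,0],[0.7,0,0,0,0],[0.7,0,0,0,0]]]' |tail -3; python3 -c "
from h import *;nav(.512,.1135,.031,95.5)"
```

```text
force: [-0.1, -0.5, 0.1]
opening: 0.0651
gripper_force: 0.0
t10.4 tcp [0.5115 0.1134 0.1679] yaw 95.6 tilt -1.000 ROLL 0.12 SHIFT cm [-5.000e-02  1.000e-02  1.369e+01] op 0.0651 F 0.0 [-0.1 -0.5  0.1]
```

```bash
python3 -m pendant '[[[0.7,0,0,2.5,0],[0.7,0,0,3,0],[0.7,0,0,3,0],[0.7,0,0,2.5,0],[0.7,0,0,1.7,0],[0.7,0,0,1,0],[0.7,0,0,0,0],[0.7,0,0,0,0]]]' |tail -3; python3 -c "
from h import *;nav(.512,.1135,.031,95.5)";python3 -m pendant '[[[0.2,0,0,0,0],[0.2,0,0,0,0],[0.2,0,0,0,0],[0.2,0,0,0,0],[0.2,0,0,0,0],[0.2,0,0,0,0]]]' 8; python3 -c "
from h import *;nav(.5226,-.0025,.08,95.5)"
```

```text
force: [0.7, 0.3, 0.6]
opening: 0.0649
gripper_force: 0.0
t11.2 tcp [0.512  0.1128 0.0312] yaw 95.5 tilt -1.000 ROLL -0.01 SHIFT cm [-0.    0.07  0.02] op 0.0649 F 0.0 [0.7 0.3 0.6]
t: 11.85
tool_pos: [0.5115, 0.1134, 0.0305]
orientation: [-0.152, 3.138, 0.0]
force: [-0.4, -1.3, 1.7]
opening: 0.0296
gripper_force: 8.0
t11.8 tcp [0.5115 0.1134 0.0305] yaw 95.5 tilt -1.000 ROLL 0.05 SHIFT cm [  0.   -11.64  -4.95] op 0.0296 F 8.0 [-0.4 -1.3  1.7]
```

```bash
python3 -m pendant '[[[0.2,0,0,-1,0],[0.2,0,0,-2,0],[0.2,0,0,-2,0],[0.2,0,-1.5,0,0],[0.2,0,-3.5,0,0],[0.2,0,-3.5,0,0],[0.2,0,-2,0,0],[0.2,0,-1.1,0,0]]]' |tail -3;python3 -m pendant '[[[0.2,0,0,0,0],[0.2,0,0,0,0],[0.2,0,0,0,0]]]' |tail -3; python3 -c "
from h import *;nav(.5226,-.0025,.0225,95.5)"
```

```text
force: [-0.3, -0.0, -1.6]
opening: 0.0295
gripper_force: 8.0
force: [-0.3, 0.0, -0.7]
opening: 0.0291
gripper_force: 8.0
t12.9 tcp [ 0.5224 -0.0012  0.0801] yaw 95.6 tilt -1.000 ROLL 0.09 SHIFT cm [-0.01 -0.13  5.76] op 0.0291 F 8.0 [-0.3  0.  -0.7]
```

```bash
python3 -m pendant '[[[0.2,0,-0.13,1,0],[0.2,0,0,2,0],[0.2,0,0,1.4,0],[0.2,0,0,0.7,0],[0.2,0,0,0.4,0],[0.2,0,0,0,0],[0.2,0,0,0,0]]]' |tail -3; python3 -c "
from h import *;nav(.5226,-.0025,.0225,95.5)"
```

```text
force: [-0.2, 0.4, 0.0]
opening: 0.0296
gripper_force: 8.0
t13.7 tcp [ 0.5232 -0.0034  0.0259] yaw 95.5 tilt -1.000 ROLL 0.04 SHIFT cm [0.05 0.1  0.34] op 0.0296 F 8.0 [-0.2  0.4  0. ]
```

```bash
python3 -m pendant '[[[0.2,0.05,0.1,0.2,0],[0.2,0,0,0.12,0],[0.2,0,0,0,0],[0.2,0,0,0,0]]]' |tail -3; python3 -c "
from h import *;nav(.5226,-.0025,.0225,95.5)"
```

```text
force: [0.2, 0.1, -0.1]
opening: 0.0295
gripper_force: 8.0
t14.1 tcp [ 0.5224 -0.0025  0.0225] yaw 95.5 tilt -1.000 ROLL 0.04 SHIFT cm [-0.02 -0.   -0.  ] op 0.0295 F 8.0 [ 0.2  0.1 -0.1]
```

```bash
python3 -m pendant '[[[0.2,0,0,0.07,0],[0.2,0,0,0,0],[0.2,0,0,0,0]]]' |tail -3; python3 -c "
from h import *;nav(.5226,-.0025,.0225,95.5)"
```

```text
force: [-1.1, -1.0, 5.6]
opening: 0.0296
gripper_force: 8.0
t14.3 tcp [ 0.5227 -0.0027  0.0223] yaw 95.5 tilt -1.000 ROLL 0.04 SHIFT cm [ 0.01  0.02 -0.02] op 0.0296 F 8.0 [-1.1 -1.   5.6]
```

```bash
python3 -m pendant '[[[0.35,0,0,0,0],[0.5,0,0,0,0],[0.55,0,0,0,0],[0.6,0,0,-1,0],[0.6,0,0,-3,0],[0.6,0,0,-4,0],[0.6,0,0,-4,0],[0.6,0,0,-4,0]]]' |tail -3; python3 -m pendant '[[[1,0,0,-3,8.5],[1,0,0,-2,8.5],[1,2,-3.5,0,0],[1,2,-4,0,0],[1,2,-4,0,0],[1,2,-4,0,0],[1,0,0,0,0],[1,0,0,0,0]]]' |tail -3;  python3 -c "
from h import *;snap('w3',scale=1.5625);nav(.4363,-.3491,.08,78.3)"
```

```text
force: [0.6, 0.4, -0.0]
opening: 0.0554
gripper_force: 0.0
force: [0.2, -0.3, 0.2]
opening: 0.0929
gripper_force: 0.0
t16.0 tcp [ 0.4131 -0.1384  0.2321] yaw 78.5 tilt -1.000 ROLL 0.18 SHIFT cm [ -6.53 -20.16  15.21] op 0.0929 F 0.0 [-0.3  0.3 -0.3]
```

View pics/w3.png

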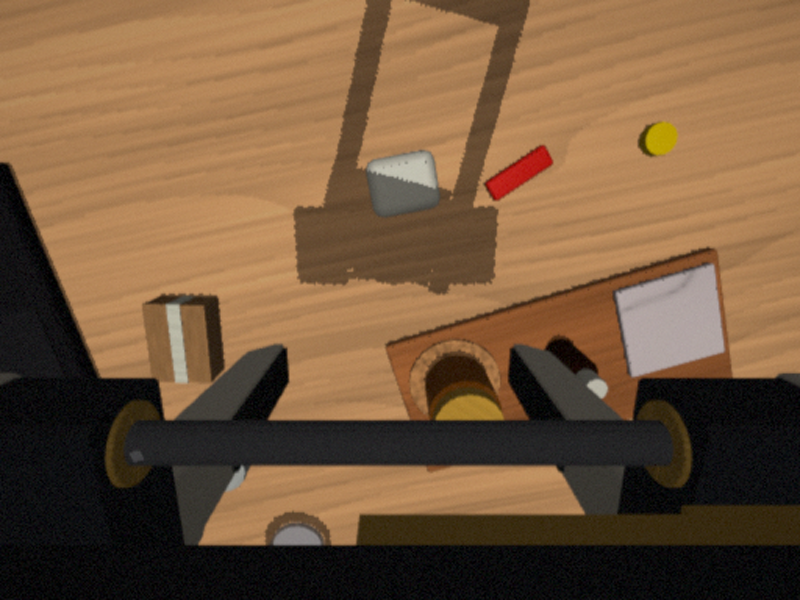

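The large jar stands on the coaster and the bottle stands mid-board, with its cap at (595,387). The tile is clear, with corners at (613,290), (714,264), (725,354) and (632,377). The carton top corners are about (144,303), (203,307), (212,382) and (150,381).

Run:
```python
from h import *
K,P=load("w3");s=1.5625
W=lambda u,v,z:world(K,P,u/s,v/s,z)
def quad(n,q,z):
    t=np.array([W(*a,z) for a in q]);print(n,t.mean(0).round(4),"sides",[np.linalg.norm(t[i]-t[i-1]).round(4) for i in range(4)],"dirs",[(np.degrees(np.arctan2(*(t[i]-t[i-1])[[1,0]]))%180).round(1) for i in range(4)])
quad("tile",[(613,290),(714,264),(725,354),(632,377)],.02)
quad("carton",[(144,303),(203,307),(212,382),(150,381)],.032)
print("bottle",W(595,387,.092),W(388,344,.012),W(715,249,.012))
```

```text
tile [0.5124 0.1006 0.02  ] sides [np.float64(0.0917), np.float64(0.0911), np.float64(0.0911), np.float64(0.0886)] dirs [np.float64(7.4), np.float64(93.6), np.float64(5.8), np.float64(93.9)]
carton [ 0.4362 -0.3508  0.032 ] sides [np.float64(0.0763), np.float64(0.0524), np.float64(0.0733), np.float64(0.0581)] dirs [np.float64(163.6), np.float64(74.2), np.float64(168.1), np.float64(77.3)]
bottle [ 0.52159949 -0.00302327  0.092     ] [ 0.48251785 -0.16354733  0.012     ] [0.4527888  0.14748504 0.012     ]
```

```bash
python3 -m pendant '[[[1,-1.3,-4,1,0.3],[1,-1.3,-4,2,0.3],[1,-1.3,-4,3,0],[1,-1.3,-4,3,0],[1,-1.3,-4,3,0],[1,0,0,3,0],[1,0,0,0,0],[1,0,0,0,0]]]' |tail -3; python3 -c "
from h import *;nav(.4363,-.350,.005,77.8)"
```

```text
force: [0.1, -1.0, 0.9]
opening: 0.0933
gripper_force: 0.0
t16.8 tcp [ 0.4354 -0.342   0.0841] yaw 78.0 tilt -1.000 ROLL 0.24 SHIFT cm [-0.27 -0.78  7.91] op 0.0933 F 0.0 [ 0.1 -1.   0.9]
```

```bash
python3 -m pendant '[[[1,-0.27,-0.78,0,0.2],[1,0,0,2,0],[1,0,0,2.5,0],[1,0,0,2,0],[1,0,0,1,0],[1,0,0,0.3,0],[1,0,0,0,0],[1,0,0,0,0]]]' |tail -3; python3 -c "
from h import *;snap('w4',crop=(160,90,200,150),scale=4);nav(.4363,-.350,.005,77.8)"
```

```text
force: [0.2, 0.2, 0.3]
opening: 0.093
gripper_force: 0.0
t17.6 tcp [ 0.4369 -0.3525  0.0079] yaw 77.7 tilt -1.000 ROLL -0.05 SHIFT cm [0.11 0.24 0.29] op 0.0931 F 0.0 [ 0.9 -0.3  0.5]
```

View pics/w4.png

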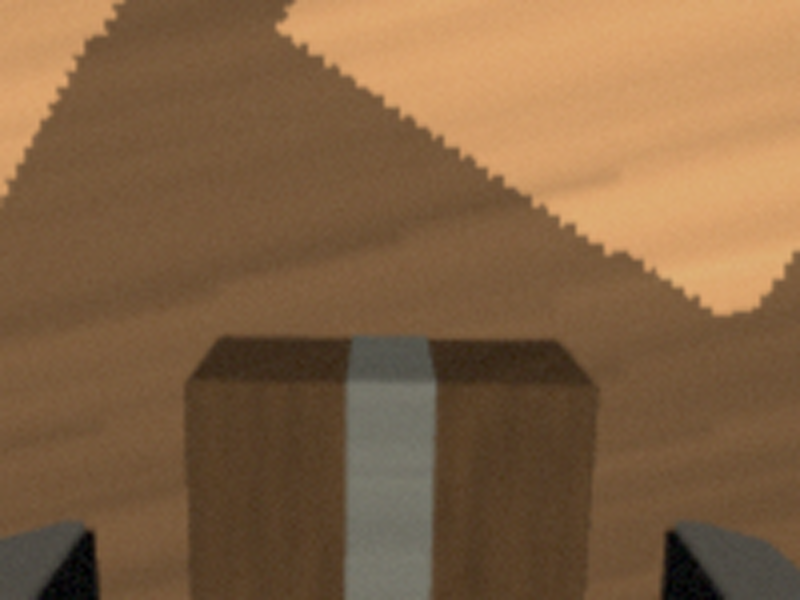

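The carton's near top edge is at crop row 382, columns 186 to 597, and it is square between the open fingers.

Run:
```python
from h import *
K,P=load("w4")
a=world(K,P,160+186/4,90+382/4,.032);b=world(K,P,160+597/4,90+382/4,.032)
m=(a+b)/2;d=(b-a);print(np.linalg.norm(d),np.degrees(np.arctan2(d[1],d[0])))
d/=np.linalg.norm(d);n=np.array([d[1],-d[0],0]);c=m+.038*n;print("carton centre",c)
nav(c[0],c[1],.005,77.7)
```

```text
0.055033706949335945 77.69808860520966
carton centre [ 0.43599123 -0.35089537  0.032     ]
t17.6 tcp [ 0.4369 -0.3525  0.0079] yaw 77.7 tilt -1.000 ROLL 0.05 SHIFT cm [0.12 0.14 0.29] op 0.0931 F 0.0 [ 0.9 -0.3  0.5]
```

```bash
python3 -m pendant '[[[1,0.12,0.14,0.2,0],[1,0,0,0,0],[0.4,0,0,0,0],[0.4,0,0,0,0],[0.4,0,0,0,0],[0.4,0,0,0,0],[0.4,0,0,0,0],[0.4,0,0,0,0]]]' 10|tail -3; python3 -c "
from h import *;nav(.436,-.3509,.005,77.7)";python3 -m pendant '[[[0.4,0,0,-1,0],[0.4,0,0,-3,0],[0.4,0,0,-4,0],[0.4,0,0,-4,-4],[0.4,0,0,-4,-6],[0.4,0,0,-3,-5],[0.4,0,0,-1,-2.8],[0.4,0,0,0,0]]]'|tail -3; python3 -c "
from h import *;nav(.5125,.102,.2,95.5)"
```

```text
force: [0.1, 0.6, 0.2]
opening: 0.0559
gripper_force: 10.0
t18.4 tcp [ 0.4351 -0.3501  0.0043] yaw 77.7 tilt -1.000 ROLL 0.04 SHIFT cm [-0.11 -0.06 -0.07] op 0.0559 F 10.0 [0.1 0.6 0.2]
force: [0.3, 0.9, -1.4]
opening: 0.0556
gripper_force: 10.0
t19.2 tcp [ 0.4361 -0.3511  0.2078] yaw 95.6 tilt -1.000 ROLL 0.08 SHIFT cm [-11.94  44.37   0.64] op 0.0556 F 10.0 [ 0.3  0.9 -1.4]
```

```bash
python3 -m pendant '[[[0.4,-0.5,2,0,0],[0.4,-1,3.5,0,0],[0.4,-1.2,4.5,0,0],[0.4,-1.2,4.5,0,0],[0.4,-1.2,4.5,0,0],[0.4,-1.2,4.5,0,0],[0.4,-1.2,4.5,0,0],[0.4,-1.2,4.5,0,0]]]'|tail -3;python3 -m pendant '[[[0.4,-1.2,4.5,1,0],[0.4,-1.2,4.3,1,0],[0.4,-0.9,3,2,0],[0.4,0,0,3,0],[0.4,0,0,2,0],[0.4,0,0,0,0],[0.4,0,0,0,0],[0.4,0,0,0,0]]]'|tail -3; python3 -c "
from h import *;nav(.5125,.102,.026,95.5)"
```

```text
force: [0.7, -0.1, -1.4]
opening: 0.0558
gripper_force: 10.0
force: [-0.3, -0.7, -0.0]
opening: 0.0559
gripper_force: 10.0
t20.9 tcp [0.5125 0.1022 0.1157] yaw 95.5 tilt -1.000 ROLL -0.02 SHIFT cm [ 0.02 -0.02  8.97] op 0.0559 F 10.0 [-0.3 -0.7 -0. ]
```

```bash
python3 -m pendant '[[[0.4,0.03,-0.03,2,0],[0.4,0,0,3,0],[0.4,0,0,2,0],[0.4,0,0,1,0],[0.4,0,0,0.3,0],[0.4,0,0,0,0],[0.4,0,0,0,0]]]'|tail -3; python3 -c "
from h import *;snap('w5',crop=(130,60,250,180),scale=3.2);nav(.512,.1017,.026,95.5)"
```

```text
force: [0.2, 0.6, -0.7]
opening: 0.056
gripper_force: 10.0
t21.6 tcp [0.5127 0.1022 0.0329] yaw 95.5 tilt -1.000 ROLL 0.03 SHIFT cm [ 0.08 -0.04  0.69] op 0.0559 F 10.0 [ 1.1 -0.8 -0.9]
```

View pics/w5.png

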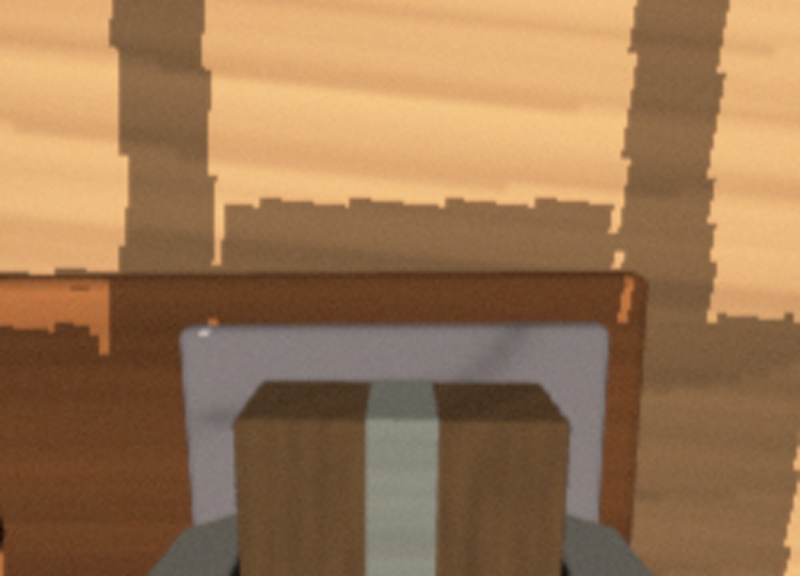

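The tile's near top edge is at row 324, columns 181 to 608, and the carton's near top edge is at row 424, columns 236 to 569. The edges look parallel.

Run:
```python
from h import *
K,P=load("w5")
W=lambda u,v,z:world(K,P,130+u/3.2,60+v/3.2,z)
def e(a,b,L):
    d=b-a;l=np.linalg.norm(d);d/=l;print(l,np.degrees(np.arctan2(d[1],d[0])));return (a+b)/2+L/2*np.array([d[1],-d[0],0])
t=e(W(181,325,.02),W(608,325,.02),.09);c=e(W(236,424,.0595),W(569,424,.0595),.076)
print("tile",t,"carton",c,"err",(t-c)[:2])
a,b=W(0,276,.012),W(640,272,.012);print(np.degrees(np.arctan2(*(b-a)[[1,0]])))
```

```text
0.08801922501070986 95.46476447955173
0.05509878586399534 95.46289380540094
tile [0.51118464 0.10118847 0.02      ] carton [0.5145241  0.10299633 0.0595    ] err [-0.00333946 -0.00180786]
95.81987922055298
```

```bash
python3 -m pendant '[[[0.4,0.27,-0.14,0,0],[0.4,0,0,0.4,0],[0.4,0,0,0.2,0],[0.4,0,0,0,0],[0.4,0,0,0,0]]]'|tail -3; python3 -c "
from h import *;snap('w6',crop=(130,60,250,180),scale=3.2);nav(.512,.1017,.026,95.5)"
```

```text
force: [0.0, -0.4, -1.4]
opening: 0.0562
gripper_force: 10.0
t22.1 tcp [0.5088 0.1005 0.0252] yaw 95.5 tilt -1.000 ROLL 0.04 SHIFT cm [-0.33  0.09 -0.08] op 0.0561 F 10.0 [-0.1  0.3 -0.6]
```

View pics/w6.png

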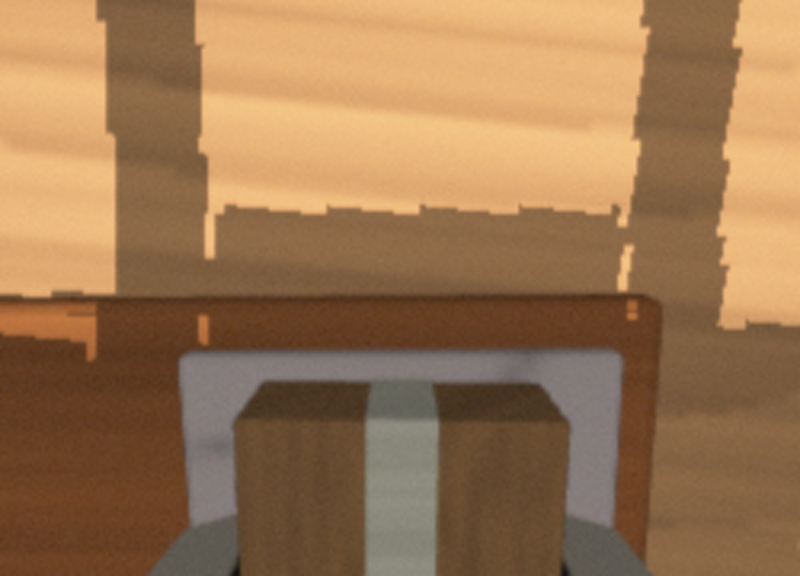

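Now the tile edge is at row 350, columns 180 to 622. The carton's near bottom edge is at row 381 and its top edge is at row 423, columns 235 to 569.

Run:
```python
from h import *
K,P=load("w6")
W=lambda u,v,z:world(K,P,130+u/3.2,60+v/3.2,z)
ex=np.array([np.cos(np.radians(5.5)),np.sin(np.radians(5.5)),0]);ey=np.array([-ex[1],ex[0],0])
tm=(W(180,350,.02)+W(622,350,.02))/2
for z in(.0195,.021): print("bottom gap",((W(402,381,z)-tm)@ex).round(4),"top gap",(((W(235,423,z+.032)+W(569,423,z+.032))/2-tm)@ex).round(4),"lateral",(((W(235,423,z+.032)+W(569,423,z+.032))/2-tm)@ey).round(4))
nav(.512,.1017,.026,95.5)
```

```text
bottom gap 0.0064 top gap 0.0067 lateral 0.0001
bottom gap 0.0061 top gap 0.0063 lateral 0.0001
t22.1 tcp [0.5088 0.1005 0.0252] yaw 95.5 tilt -1.000 ROLL 0.04 SHIFT cm [-0.33  0.09 -0.08] op 0.0561 F 10.0 [-0.1  0.3 -0.6]
```

```bash
python3 -m pendant '[[[0.4,-0.05,0,0.05,0],[0.4,0,0,0.05,0],[0.4,0,0,0,0],[0.4,0,0,0,0]]]'|tail -3; python3 -c "
from h import *;nav(.512,.1017,.026,95.5)"
```

```text
force: [-0.1, -0.6, -0.9]
opening: 0.056
gripper_force: 10.0
t22.6 tcp [0.5094 0.1005 0.0243] yaw 95.5 tilt -1.000 ROLL 0.04 SHIFT cm [-0.27  0.09 -0.17] op 0.0560 F 10.0 [-0.1 -0.6 -0.9]
```

```bash
for i in 1; do python3 -m pendant '[[[0.4,0,0,0.1,0],[0.4,0,0,0,0],[0.4,0,0,0,0]]]'|tail -3; done;  python3 -c "
from h import *;nav(.512,.1017,.026,95.5)"
```

```text
force: [-3.9, 0.1, 6.2]
opening: 0.0561
gripper_force: 10.0
t22.9 tcp [0.5097 0.1005 0.0242] yaw 95.5 tilt -1.000 ROLL 0.04 SHIFT cm [-0.25  0.1  -0.18] op 0.0561 F 10.0 [-3.9  0.1  6.2]
```

```bash
python3 -m pendant '[[[0.65,0,0,0,0],[0.7,0,0,0,0],[0.75,0,0,0,0],[0.75,0,0,-1,0],[0.8,0,0,-3,0],[0.8,0,0,-4,0],[0.8,0,0,-4,0],[0.8,0,0,-4,0]]]'|tail -3;python3 -m pendant '[[[0.8,0,-2,-2,5.5],[0.8,0,-4,0,0],[0.8,0,-4.8,0,0],[0.8,-0.3,-4.8,0,0],[0.8,-0.3,-4.8,0,0],[0.8,-0.3,-4.8,0,0],[0.8,-0.3,-4.8,0,0],[0.8,-0.3,-4.8,0,0]]]'|tail -1;python3 -c "
from h import *;nav(.5766,-.3564,.12,90)"
```

```text
force: [0.4, 0.8, 0.7]
opening: 0.0743
gripper_force: 0.0
gripper_force: 0.0
t24.4 tcp [ 0.5264 -0.2495  0.2043] yaw 90.0 tilt -1.000 ROLL 0.03 SHIFT cm [ -5.01 -10.69   8.44] op 0.0747 F 0.0 [ 1.5 -0.2 -0.2]
```

```bash
python3 -m pendant '[[[0.8,-2,-4,1,0],[0.8,-2,-4,2,0],[0.8,-0.5,-2,3,0],[0.8,0,0,2,0],[0.8,0,0,0,0],[0.8,0,0,0,0],[0.8,0,0,0,0]]]'|tail -3;python3 -c "
from h import *;snap('w7',crop=(150,100,220,165),scale=3.6);nav(.5766,-.3564,.004,90)"
```

```text
force: [-0.3, -0.8, 0.3]
opening: 0.0743
gripper_force: 0.0
t25.2 tcp [ 0.5728 -0.3475  0.126 ] yaw 90.1 tilt -1.000 ROLL 0.08 SHIFT cm [-0.34 -0.86 12.21] op 0.0746 F 0.0 [0.2 0.6 1.3]
```

View pics/w7.png

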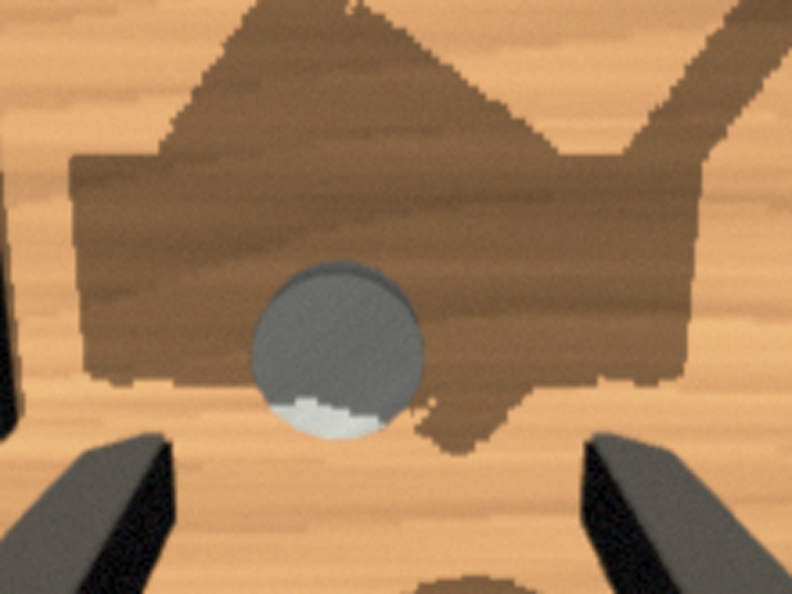

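The tin's top is at crop centre (338,356), from 252 to 424 across.

Run:
```python
from h import *
K,P=load("w7")
W=lambda u,v:world(K,P,150+u/3.6,100+v/3.6,.024)
c=W(338,356);print(c,W(252,356),W(424,356),W(338,440)-W(338,274));nav(c[0],c[1],.004,90)
```

```text
[ 0.57789328 -0.35868324  0.024     ] [ 0.57790902 -0.38318932  0.024     ] [ 0.57787755 -0.33418302  0.024     ] [ 0.04934905 -0.00049784  0.        ]
t25.2 tcp [ 0.5728 -0.3475  0.126 ] yaw 90.1 tilt -1.000 ROLL 0.08 SHIFT cm [-0.47 -1.09 12.21] op 0.0746 F 0.0 [0.2 0.6 1.3]
```

```bash
python3 -m pendant '[[[0.8,-0.47,-1.09,2,0],[0.8,0,0,3,0],[0.8,0,0,3,0],[0.8,0,0,2.5,0],[0.8,0,0,1,0],[0.8,0,0,0.4,0],[0.8,0,0,0,0],[0.8,0,0,0,0]]]'|tail -3;python3 -c "
from h import *;nav(.5779,-.3587,.005,90)";python3 -m pendant '[[[0.4,0,0,0,0],[0.4,0,0,0,0],[0.4,0,0,0,0],[0.4,0,0,0,0],[0.4,0,0,0,0]]]' 8|tail -3;python3 -c "
from h import *;nav(.5779,-.3587,.2,95.5)"
```

```text
force: [0.3, -0.6, 0.4]
opening: 0.0745
gripper_force: 0.0
t26.0 tcp [ 0.5776 -0.3591  0.0066] yaw 90.0 tilt -1.000 ROLL 0.05 SHIFT cm [-0.03  0.04  0.16] op 0.0745 F 0.0 [ 0.3 -0.6  0.4]
force: [-0.5, 1.2, 3.0]
opening: 0.0499
gripper_force: 8.0
t26.5 tcp [ 0.5765 -0.3584  0.0047] yaw 90.0 tilt -1.000 ROLL -5.46 SHIFT cm [ -0.14  -0.05 -19.53] op 0.0499 F 8.0 [-0.5  1.2  3. ]
```

```bash
python3 -m pendant '[[[0.4,0,0,-1,0],[0.4,0,0,-3,0],[0.4,0,0,-4,0],[0.4,0,0,-4,-2.5],[0.4,0,0,-4,-3],[0.4,0,0,-3,0],[0.4,0,2,0,0],[0.4,0.2,4,0,0]]]'|tail -1;python3 -m pendant '[[[0.4,0.3,4.8,0,0],[0.4,0.3,4.8,0,0],[0.4,0.3,4.8,0,0],[0.4,0.3,4.8,0,0],[0.4,0.3,4.8,0,0],[0.4,0.3,4.8,0,0],[0.4,0.3,4.8,0,0],[0.4,0,3,0,0]]]'|tail -1;python3 -m pendant '[[[0.4,0,0,0,0],[0.4,0,0,0,0],[0.4,0,0,0,0]]]'|tail -1;python3 -c "
from h import *;nav(.511,.101,.065,95.5)"
```

```text
gripper_force: 8.0
gripper_force: 8.0
gripper_force: 8.0
t28.4 tcp [0.5125 0.0626 0.1946] yaw 95.5 tilt -1.000 ROLL 0.01 SHIFT cm [-0.22  3.85 12.96] op 0.0497 F 8.0 [0.2 0.3 0.4]
```

```bash
python3 -m pendant '[[[0.4,-0.1,2.5,2,0],[0.4,-0.1,1.35,3,0],[0.4,0,0,3,0],[0.4,0,0,2.5,0],[0.4,0,0,1.5,0],[0.4,0,0,0,0],[0.4,0,0,0,0],[0.4,0,0,0,0]]]'|tail -3;python3 -c "
from h import *;snap('w8',crop=(130,60,250,180),scale=3.2);nav(.511,.101,.058,95.5)"
```

```text
force: [-0.8, 0.3, -0.3]
opening: 0.0496
gripper_force: 8.0
t29.2 tcp [0.512  0.1019 0.0762] yaw 95.5 tilt -1.000 ROLL 0.01 SHIFT cm [ 0.12 -0.08  1.82] op 0.0498 F 8.0 [ 0.6  0.7 -0.6]
```

View pics/w8.png

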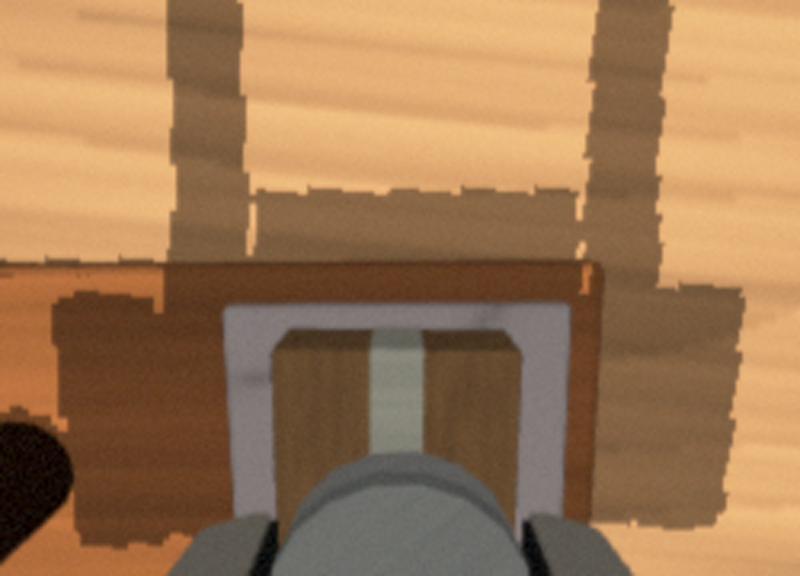

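The carton's near top edge is at row 355, columns 272 to 522. The tile edge is at row 304, columns 223 to 571, and the carton's bottom edge is at row 330. The front of the tin is at (399,472) on top and (399,453) on the bottom.

Run:
```python
from h import *
K,P=load("w8")
W=lambda u,v,z:world(K,P,130+u/3.2,60+v/3.2,z)
a=np.radians(5.5);ex=np.array([np.cos(a),np.sin(a),0]);ey=np.array([-ex[1],ex[0],0])
tm=(W(223,304,.02)+W(571,304,.02))/2
cm=(W(272,355,.052)+W(522,355,.052))/2
print("tile",tm+.045*ex,"gap",(cm-tm)@ex,(W(397,330,.02)-tm)@ex,"lat",(cm-tm)@ey)
cc=cm+.038*ex;print("carton",cc)
for t in(W(399,472,.0947),W(399,453,.0707)):
    t=t+.025*ex;print("tin",t,"need toolx,y",-(cc-t)@ex*100,(cc-t)@ey*100)
nav(.511,.101,.058,95.5)
```

```text
tile [0.51161775 0.10138845 0.02      ] gap 0.007194350732598378 0.006656414410277664 lat 4.041428702774479e-05
carton [0.51180733 0.10144731 0.052     ]
tin [0.5118902  0.10186156 0.0947    ] need toolx,y 0.012219131190995299 -0.04044009480183219
tin [0.51568152 0.10223666 0.0707    ] need toolx,y 0.3932015760986103 -0.04143921982073248
t29.2 tcp [0.512  0.1019 0.0762] yaw 95.5 tilt -1.000 ROLL 0.01 SHIFT cm [ 0.12 -0.08  1.82] op 0.0498 F 8.0 [ 0.6  0.7 -0.6]
```

Run:
```python
from h import *
g=cv2.cvtColor(cv2.imread("pics/w8_raw.png"),cv2.COLOR_BGR2GRAY)
c=130+int(399/3.2)
print([(r,int(g[r,c-3:c+4].mean())) for r in range(194,220)])
K,P=load("w8");a=np.radians(5.5);ex=np.array([np.cos(a),np.sin(a),0])
for r in(209,210,211,212):print(r,world(K,P,c,r,.0947)+.025*ex)
for r in(200,201,202):print(r,world(K,P,c,r,.0707)+.025*ex)
```

```text
[(194, 131), (195, 131), (196, 127), (197, 128), (198, 128), (199, 126), (200, 122), (201, 106), (202, 93), (203, 93), (204, 92), (205, 91), (206, 90), (207, 85), (208, 77), (209, 78), (210, 81), (211, 90), (212, 107), (213, 111), (214, 109), (215, 110), (216, 110), (217, 109), (218, 108), (219, 107)]
209 [0.5128215  0.10155702 0.0947    ]
210 [0.5134192  0.10161359 0.0947    ]
211 [0.51401812 0.10167028 0.0947    ]
212 [0.51461827 0.10172709 0.0947    ]
200 [0.51465693 0.10168559 0.0707    ]
201 [0.51533969 0.10175021 0.0707    ]
202 [0.51602383 0.10181497 0.0707    ]
```

```bash
python3 -m pendant '[[[0.4,0.28,-0.04,0.5,0],[0.4,0,0,0.5,0],[0.4,0,0,0.5,0],[0.4,0,0,0.15,0],[0.4,0,0,0,0],[0.4,0,0,0,0]]]'|tail -3;python3 -c "
from h import *;nav(.511,.101,.0575,95.5)";python3 -m pendant '[[[0.4,0,0,0.08,0],[0.4,0,0,0,0],[0.4,0,0,0,0]]]'|tail -3;python3 -c "
from h import *;nav(.511,.101,.0575,95.5)"
```

```text
force: [0.5, -0.4, 0.2]
opening: 0.0498
gripper_force: 8.0
t29.9 tcp [0.5078 0.1014 0.0578] yaw 95.5 tilt -1.000 ROLL 0.04 SHIFT cm [-0.31 -0.07  0.03] op 0.0498 F 8.0 [ 0.5 -0.4  0.2]
force: [-1.0, 0.1, -0.8]
opening: 0.0498
gripper_force: 8.0
t30.1 tcp [0.5079 0.1014 0.0571] yaw 95.5 tilt -1.000 ROLL 0.04 SHIFT cm [-0.3  -0.07 -0.04] op 0.0498 F 8.0 [-1.   0.1 -0.8]
```

```bash
python3 -m pendant '[[[0.4,0,0,0.08,0],[0.4,0,0,0,0],[0.4,0,0,0,0]]]'|tail -3
python3 - <<'E'
from h import *
snap('w9',crop=(150,120,200,150),scale=4);nav(.511,.101,.0575,95.5)
E
```

```text
force: [-1.9, -0.4, 4.4]
opening: 0.0499
gripper_force: 8.0
t30.5 tcp [0.5081 0.1014 0.0566] yaw 95.5 tilt -1.000 ROLL 0.04 SHIFT cm [-0.29 -0.07 -0.09] op 0.0499 F 8.0 [-1.5 -0.   4. ]
```

View pics/w9.png

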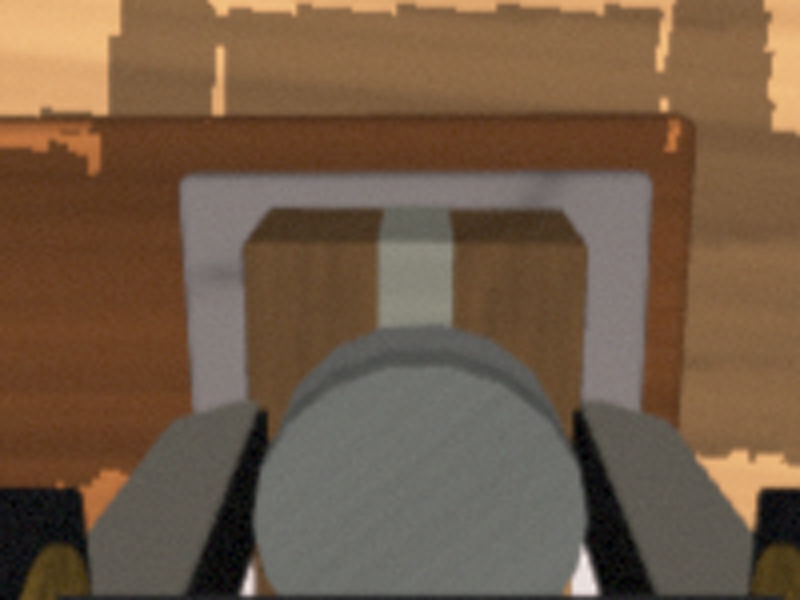

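The carton edge is at row 242, columns 245 to 587. The front of the tin is at row 326 on the bottom and row 364 on the top (column 418).

Run:
```python
from h import *
K,P=load("w9");a=np.radians(5.5);ex=np.array([np.cos(a),np.sin(a),0]);ey=np.array([-ex[1],ex[0],0])
W=lambda u,v,z:world(K,P,150+u/4,120+v/4,z)
cm=(W(245,242,.052)+W(587,242,.052))/2
print([((W(418,326,.052)-cm)@ex).round(4),((W(418,366,.076)-cm)@ex).round(4)],"lat",(((W(254,505,.076)+W(587,505,.076))/2-cm)@ey).round(4))
```

```text
[np.float64(0.0141), np.float64(0.0127)] lat 0.0007
```

```bash
python3 -m pendant '[[[0.6,0,0,0,0],[0.62,0,0,0,0],[0.65,0,0,0,0],[0.65,0,0,-1,0],[0.7,0,0,-3,0],[0.7,0,0,-4,0],[0.7,0,0,-3,0],[0.7,0,0,0,0]]]'|tail -3;python3 -c "
from h import *;nav(.5738,.331,.13,95.5)"
```

```text
force: [-0.2, -0.5, 0.1]
opening: 0.065
gripper_force: 0.0
t31.3 tcp [0.5112 0.1017 0.1727] yaw 95.5 tilt -1.000 ROLL 0.04 SHIFT cm [-8.38 22.22  4.35] op 0.0650 F 0.0 [-0.2 -0.5  0.1]
```

```bash
python3 -m pendant '[[[0.7,-1,2.5,0,0],[0.7,-1.6,4.2,0,0],[0.7,-1.6,4.2,0,0],[0.7,-1.6,4.2,1,0],[0.7,-1.6,4.2,1.5,0],[0.7,-0.98,2.92,1.5,0],[0.7,0,0,0,0],[0.7,0,0,0,0]]]'|tail -3;python3 -c "
from h import *;snap('w10',crop=(150,100,220,165),scale=3.6);nav(.5738,.331,.012,95.5)"
```

```text
force: [-0.1, 0.5, 0.6]
opening: 0.0646
gripper_force: 0.0
t32.1 tcp [0.5695 0.3301 0.1258] yaw 95.6 tilt -1.000 ROLL 0.06 SHIFT cm [-0.45  0.06 11.38] op 0.0650 F 0.0 [-0.1 -0.2  0.1]
```

View pics/w10.png

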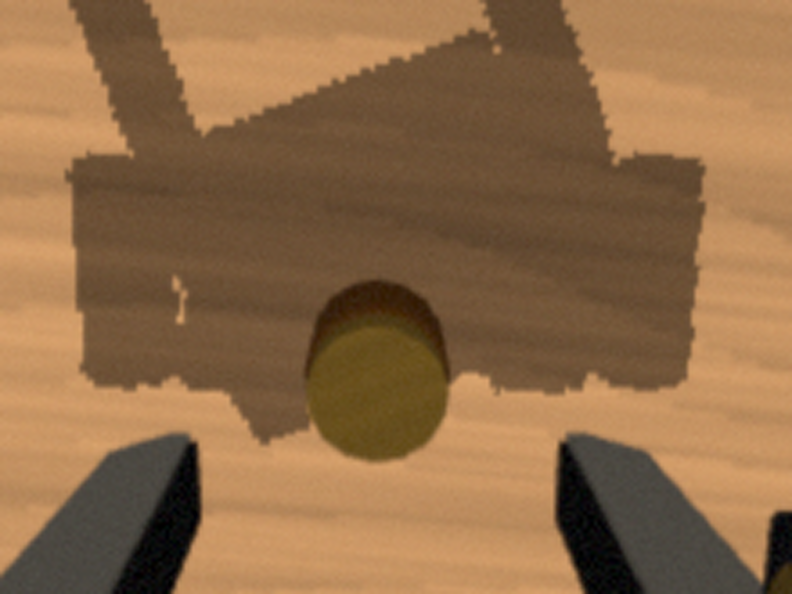

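The lid centre is at crop (377,392), midway between the fingers.

Run:
```python
from h import *
K,P=load("w10")
W=lambda u,v:world(K,P,150+u/3.6,100+v/3.6,.055)
c=W(377,392);print(c,np.linalg.norm(W(307,392)-W(448,392)));nav(c[0],c[1],.012,95.5)
```

```text
[0.5737241  0.33121534 0.055     ] 0.03569696792357692
t32.1 tcp [0.5695 0.3301 0.1258] yaw 95.6 tilt -1.000 ROLL 0.06 SHIFT cm [-0.45  0.08 11.38] op 0.0650 F 0.0 [-0.1 -0.2  0.1]
```

```bash
python3 -m pendant '[[[0.7,-0.3,0.08,2,0],[0.7,0,0,3,0],[0.7,0,0,3,0],[0.7,0,0,2.2,0],[0.7,0,0,1.1,0],[0.7,0,0,0,0],[0.7,0,0,0,0]]]'|tail -1;python3 -c "
from h import *;nav(.5737,.3312,.012,95.5)";python3 -m pendant '[[[0.3,0,0,0,0],[0.3,0,0,0,0],[0.3,0,0,0,0],[0.3,0,0,0,0],[0.3,0,0,0,0],[0.3,0,0,0,0]]]' 8|tail -3;python3 -c "
from h import *;nav(.5734,.0024,.15,95.5)"
```

```text
gripper_force: 0.0
t32.9 tcp [0.5738 0.3315 0.0149] yaw 95.5 tilt -1.000 ROLL -0.00 SHIFT cm [ 0.01 -0.03  0.29] op 0.0652 F 0.0 [0.1 0.6 0.7]
force: [-0.4, -0.5, 5.2]
opening: 0.0397
gripper_force: 8.0
t33.5 tcp [0.5731 0.3319 0.0139] yaw 95.5 tilt -1.000 ROLL 0.04 SHIFT cm [  3.12 -32.8  -13.62] op 0.0397 F 8.0 [-0.4 -0.5  5.2]
```

```bash
python3 -m pendant '[[[0.3,0,0,-1,0],[0.3,0,0,-3,0],[0.3,0,0,-4,0],[0.3,0,0,-4,0],[0.3,0,0,-2,0],[0.3,0.2,-2,0,0],[0.3,0.4,-4,0,0],[0.3,0.5,-4.5,0,0]]]'|tail -1;python3 -m pendant '[[[0.3,0.5,-4.5,0,0],[0.3,0.5,-4.5,0,0],[0.3,0.5,-4.5,0,0],[0.3,0.3,-4.3,0,0],[0.3,0.2,-3,0,0],[0.3,0,-1.5,0,0],[0.3,0,0,0,0],[0.3,0,0,0,0]]]'|tail -1;python3 -m pendant '[[[0.3,0,0,0,0],[0.3,0,0,0,0]]]'|tail -3;python3 -c "
from h import *;snap('w11',crop=(60,30,400,300),scale=2);nav(.5734,.0024,.026,95.5)"
```

```text
gripper_force: 8.0
gripper_force: 8.0
force: [-0.9, -1.2, -1.7]
opening: 0.0399
gripper_force: 8.0
t35.3 tcp [0.5735 0.0035 0.1532] yaw 95.6 tilt -1.000 ROLL 0.14 SHIFT cm [ 0.02 -0.12 12.72] op 0.0396 F 8.0 [ 0.2  0.4 -0.8]
```

View pics/w11.png

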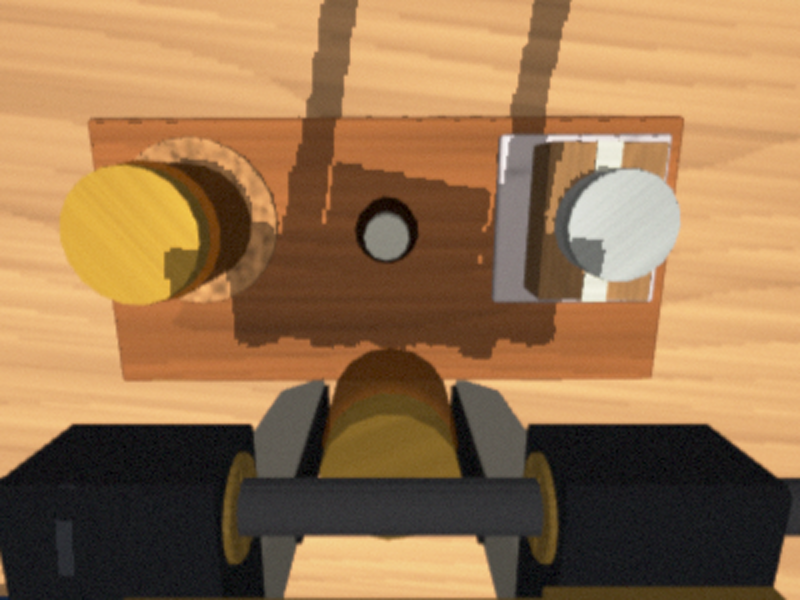

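Jar lid centre is at (130,235), the bottle cap at (387,237) and the tin top at (623,225). Board corners are (90,118), (684,117), (652,377) and (124,381), and everything is upright.

Run:
```python
from h import *
K,P=load("w11")
W=lambda u,v,z:world(K,P,60+u/2,30+v/2,z)
t=np.array([W(u,v,.012) for u,v in[(90,118),(684,117),(652,377),(124,381)]]);c=t.mean(0)
y=t[1]-t[0]+t[2]-t[3];y/=np.linalg.norm(y);x=np.array([y[1],-y[0],0])
print(c,np.degrees(np.arctan2(y[1],y[0])),[np.linalg.norm(t[i]-t[i-1]).round(4) for i in range(4)])
for n,p in[("jar",W(130,235,.097)),("bottle",W(387,237,.092)),("tin",W(623,225,.076))]: print(n,p.round(4),"board frame",((p-c)@x).round(4),((p-c)@y).round(4))
q=c+y*.0+x*.031;print("small target",q)
```

```text
[ 5.42254441e-01 -2.28179682e-04  1.20000000e-02] 95.85435713124544 [np.float64(0.1484), np.float64(0.3148), np.float64(0.1464), np.float64(0.3171)]
jar [ 0.5322 -0.1056  0.097 ] board frame -0.0207 -0.1038
bottle [ 0.5234 -0.002   0.092 ] board frame -0.0189 0.0001
tin [0.5097 0.1011 0.076 ] board frame -0.022 0.1041
small target [0.57309276 0.00293382 0.012     ]
```

```bash
python3 -m pendant '[[[0.3,0.02,-0.1,1.5,0],[0.3,0,0,3,0],[0.3,0,0,3,0],[0.3,0,0,2.5,0],[0.3,0,0,1.5,0],[0.3,0,0,0.7,0],[0.3,0,0,0,0],[0.3,0,0,0,0]]]'|tail -3;python3 -c "
from h import *;nav(.5734,.0024,.026,95.5)"
```

```text
force: [0.7, 0.9, -0.8]
opening: 0.0403
gripper_force: 8.0
t36.1 tcp [0.5743 0.0012 0.0324] yaw 95.5 tilt -1.000 ROLL 0.05 SHIFT cm [0.08 0.13 0.63] op 0.0403 F 8.0 [ 0.7  0.9 -0.8]
```

```bash
python3 -m pendant '[[[0.3,0.06,0.12,0.3,0],[0.3,0,0,0.2,0],[0.3,0,0,0.1,0],[0.3,0,0,0,0],[0.3,0,0,0,0]]]'|tail -3;python3 -c "
from h import *;nav(.5734,.0024,.026,95.5)";python3 -m pendant '[[[0.3,0,0,0.08,0],[0.3,0,0,0,0],[0.3,0,0,0,0]]]'|tail -3;python3 -c "
from h import *;nav(.5734,.0024,.026,95.5)"
```

```text
force: [-1.3, 0.2, 4.5]
opening: 0.0396
gripper_force: 8.0
t36.6 tcp [0.5731 0.0024 0.0259] yaw 95.5 tilt -1.000 ROLL 0.04 SHIFT cm [-0.03  0.   -0.01] op 0.0396 F 8.0 [-1.3  0.2  4.5]
force: [-3.5, 1.5, 8.3]
opening: 0.0398
gripper_force: 8.0
t36.9 tcp [0.5734 0.0024 0.0256] yaw 95.5 tilt -1.000 ROLL 0.04 SHIFT cm [-0.   -0.   -0.04] op 0.0398 F 8.0 [-3.5  1.5  8.3]
```

Contact. I release, lift and back away for a final look.

```bash
python3 -m pendant '[[[0.45,0,0,0,0],[0.55,0,0,0,0],[0.6,0,0,0,0],[0.6,0,0,-1,0],[0.6,0,0,-3,0],[0.6,0,0,-4,0],[0.6,0,0,-4,0],[0.6,0,0,-4,0]]]'|tail -1;python3 -m pendant '[[[0.6,-1.5,0,-3,0],[0.6,-1.5,0,-3,0],[0.6,0,0,-2,0],[0.6,0,0,0,0],[0.6,0,0,0,0],[0.6,0,0,0,0]]]'|tail -3;python3 -c "
from h import *;snap('w12',crop=(60,30,400,300),scale=2);nav(.5734,.0024,.026,95.5)"
```

```text
gripper_force: 0.0
force: [-0.5, -0.1, -0.4]
opening: 0.0561
gripper_force: 0.0
t38.4 tcp [0.6015 0.0053 0.2624] yaw 95.5 tilt -1.000 ROLL 0.04 SHIFT cm [ 2.75 -0.03 23.65] op 0.0557 F 0.0 [-0.3  0.3  0.5]
```

View pics/w12.png

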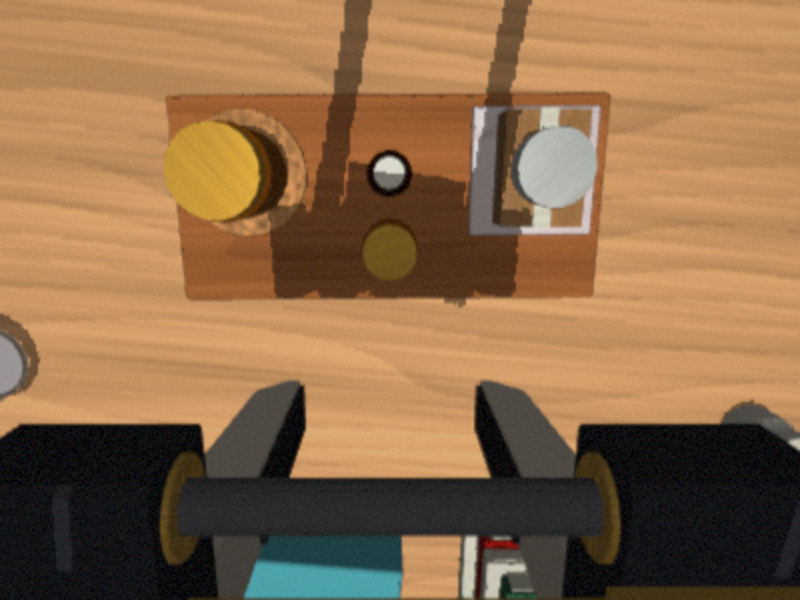

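The lids are at (215,171) for the large jar and (390,251) for the small jar. The bottle cap is at (389,173) and the tin at (557,167). Board corners are (167,96), (608,94), (593,296) and (186,299).

Run:
```python
from h import *
K,P=load("w12")
W=lambda u,v,z:world(K,P,60+u/2,30+v/2,z)
t=np.array([W(u,v,.012) for u,v in[(167,96),(608,94),(593,296),(186,299)]]);c=t.mean(0)
y=t[1]-t[0]+t[2]-t[3];y/=np.linalg.norm(y);x=np.array([y[1],-y[0],0])
print(c,np.degrees(np.arctan2(y[1],y[0])),[np.linalg.norm(t[i]-t[i-1]).round(4) for i in range(4)])
for n,p in[("jar",W(215,171,.097)),("coaster",W(245,173,.017)),("bottle",W(389,173,.092)),("tin",W(556,167,.076)),("small",W(390,251,.067))]: print(n,"board frame",((p-c)@x).round(4),((p-c)@y).round(4))
```

```text
[ 0.54316617 -0.0006096   0.012     ] 95.80987891242232 [np.float64(0.1477), np.float64(0.3141), np.float64(0.1467), np.float64(0.3183)]
jar board frame -0.0206 -0.1016
coaster board frame -0.0207 -0.1044
bottle board frame -0.0189 0.0005
tin board frame -0.0222 0.1045
small board frame 0.0305 0.0008
```

```bash
python3 -c "
from plant import robot
print(robot.close_job())"
```

```text
the job is handed in; nothing more can be done
None
```

The honey gift set is laid out on the board as asked and handed in at about 38 s; the final wrist picture puts every piece within about 3 mm of its spot, with a gap of about 14 mm between bottle and small jar.

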